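Release and push out the filter slide of a bench dust extractor

ROBOT

A 6-joint arm with a two-finger parallel gripper is mounted at the origin on the work surface. World frame = base frame: x ahead of the robot, y to its left, z up, the work surface at z = 0. Lengths are in m, angles in degrees, forces in N, time in s.
With the tool pointing down it reaches from about 0.375 to 0.9 m from the base axis. Payload 3.1 kg.
Tool frame: the origin (TCP) lies midway between the tips of the shut fingers; the grasp point (between the pads) lies 19 mm behind it (bot.grasp_offset is the distance from the TCP to the grasp point, in m); z points along the fingers, x is the direction in which the jaws open and shut, and the axes are right-handed (so a half turn about z gives the same grasp; the last joint's range is limited). The gripper opens to 85 mm and grips with 20 to 120 N. Pads are 22 mm wide; open, the fingers measure 114 mm over their backs; the gripper's body (76 mm by 85 mm) begins 54 mm behind the grasp point. The pads swing forward as they close: fully open they stand 13 mm farther back than shut.
Start: joints at [-10.227, 30.224, 82.088, -0, 67.689, -10.227], TCP at [0.625, 0, 0.231] pointing down, gripper open.
Joint ranges: [-176.69, 176.69], [-43.24, 126.21], [12.49, 139.97], [-82, 262], [0, 151.66], [-163.58, 163.58]. Speed limits (degrees/s): [159.86, 159.86, 180, 180, 180, 180].

INTERFACE

Orientations are given as a 3x3 rotation matrix whose columns are the frame's x, y, z axes.
In Python, from cell import bot, eyes, job gives the robot as it stands.
- The arm moves only by the tool play_rows, never from a script. Its argument "motion" is a list of rows, each an object with "dp": the shift along the tool's x, y, z in units of 0.15 m (1.0 is 0.15 m), a list of three; "roll": the turn about the tool's z in units of pi/2 rad (1.0 is pi/2 rad); "fingers": the opening, from -1 (shut) to 1 (fully open), so that 0 is half open. In form: [{"dp": [x, y, z], "roll": roll, "fingers": fingers}, ...]. A call has 1 to 20 rows; each row is the pose to reach, as a shift and turn from the pose commanded when the call began, along the tool's axes at that moment; what a row does not reach only later rows make up. A row lasts 1/10 s, in which the tool goes at most 50 mm and 8.59 degrees, less where a joint would pass 70% of its speed; a pose out of reach is approached as far as the arm can. A call with a number of a shift or a turn outside -1 to 1 is refused whole. A call with a gripper value outside its range is refused whole. The fingers move at their own pace and stop on an object; the grip force is fixed at half the most. Time passes only in rows, so rows that repeat a pose let the fingers close. It gives the time, the measured TCP pose, the force and the opening at its end, in the units of the state.
- bot.observe(): the state, without advancing time (a new reading comes with each control period).
- eyes.snapshot(name): name is "scene" or "side" or "wrist"; returns the picture (400x640x3 uint8, red, green, blue); there is no depth.
- eyes.calibration(name): a dict with "camera_matrix" (3x3 intrinsics, pixels), "k1" (the pictures are not rectified: a ray, as slopes to the right and down, at radius r is drawn at 1 + k1 r^2 times it, then the intrinsics apply), "cam_to_world" (4x4, takes a point from camera to world coordinates). Camera axes: x right, y up, looking along -z (the intrinsics and any distortion apply to the point x, -y, -z); pixel columns grow to the right and rows downward; lengths in m; the calibration is good to about 2 mm. A picture is of the moment at which its call begins: read the wrist's pose just before it. calibration takes no time and is no camera call; for the wrist camera it gives the pose at the moment of the call.
- job.finish_job(): hands the job in, once; it reports no verdict.
The state is a dict: "clock": time; "joints": joint angles; "dq": joint speeds; "joint_efforts": joint torques, N m; "tcp_pos": TCP position; "tool_rot": TCP orientation; "wrist_force": force on the tool from outside, world axes, zero at the start; "wrist_torque": the same for the moment, N m; "grip_width": opening from 0.0 (shut) to 1.0 (fully open).
Only numpy, scipy, OpenCV 4.12 (cv2) and the standard library are available. Lean on these libraries where they do the work, as an engineer would, in place of code of your own. Each camera call takes 0.05 s, during which the arm holds its last target. There are 200 camera calls.

TASK

Take the pin tool out of its hole in the wooden block, gently press the recessed release button of the dust extractor down with it, and keep it held down while pushing the filter slide all the way out to its stop. Then stand the pin tool back in its hole in the block, and leave the other things where they are.

Things in the scene. Friction and masses are not known exactly. Their poses are not given: they have to be found in the camera images.
- extractor: Bench dust extractor, a grey painted box fixed to the table, 190 mm long (its x), 160 mm wide (y), 80 mm high (z). Origin at the centre of its underside. The filter slide lies in the middle of its top, flush with it, and comes out along the extractor's +x axis, which is level.
- filter_slide (a joint): How far the filter slide (aluminium plate 150 x 88 x 32 mm, dark mesh on its outer part) is pushed out along the extractor's +x, in m: 0 home, 0.057 the stop. About 3 N of friction. With the button up it is latched; the latch has notches every 14 mm, so if the button comes up on the way it latches again there; beyond 0.053 it latches open when the button comes up.
- release: Release button: steel cap 11 mm across, deep in the well. Its face lies 4 to 19 mm below the well's mouth, set differently every time: find it by feel. The spring takes 2 N at first touch and 0.8 N more per mm; the latch is free from 3.5 mm (4.8 N), travel ends at 5.5 mm (6.4 N). Above 15 N it breaks. Origin: on the axis at mouth level while up, not at the cap; sinks as pressed.
- well (a point): Centre of the mouth of the round well, 12 mm in diameter, in the top face of the filter slide near its inner end: 80 mm above the table, on the extractor's middle line, 30 mm from its centre towards -x while the slide is home. Moves with the slide. The pin standing in the well pushes the slide by the well's wall; more than 35 N there bends it.
- pin_tool: Pin tool, 50 g: straight octagonal black handle, 16 mm across flats (x is normal to one), 50 mm long, flat top, thin steel band, over a steel pin 6 mm in diameter and 45 mm long pointing down. Origin at the centre of the handle: 25 mm above its flat lower shoulder, 70 mm above the pin's tip. z is up along the handle. Stands in one of the block's holes, its shoulder on the block.
- rack: Wooden tool block fixed to the table, 50 mm (its x) by 160 mm (y), 55 mm high. Origin at the centre of its underside.
- hole_a (a point): Mouth of one hole of the block, level with the top of the block, 50 mm from its middle towards its -y. The holes are 10 mm in diameter, with a small chamfer, and go right through.
- hole_b (a point): Mouth of the other hole, the same, 50 mm from the middle towards the block's +y.
- nut_driver: Another tool standing in the other hole, to be left alone: its black handle is 60 mm tall and swells to a bulb of 30 mm with a domed top. Origin 25 mm above its shoulder.
- screw_jar: Small glass jar, 48 mm in diameter, 55 mm high, to be left alone. Origin at the centre of its underside.
- spectacle_case: Closed black spectacle case, 60 x 160 x 40 mm, to be left alone. Origin at the centre of its underside.
- spectacles: Folded black spectacles, 136 mm wide (y), 30 mm deep, 42 mm high, to be left alone. Origin at the middle of its underside.
Things that resemble listed ones, but are neither listed nor needed, are in the scene too. Leave any orange look-alike of the pin_tool alone.

How it is judged:
By the outcome, as a careful person would: the job done as asked, in the order asked, and still so for the second after the job is handed in, with the robot touching nothing.
It also fails if it takes over 69 s, if anything falls off the work surface, if the arm or the gripper's body presses on something with over 40 N, if the wrist force passes 120 N, or if a joint passes its speed limit or range.

## Working session

There is one attempt and no reset: what is moved stays moved. The work goes in short steps, Python scripts to look and compute and a tool call to move; the robot and the scene stay as the last step left them, time stands still between calls to the robot, and variables do not carry over. Pictures are saved under pics/ and viewed, about 8 in all and at most 12, crops included, and the job is handed in when it is done.

Besides the shell and the picture viewer there is one more tool, called after "Request:" in YAML: its name, and indented under it one key for each argument. play_rows: Moves the arm, as the interface text tells. Its arguments: {"type":"object","properties":{"motion":{"type":"array","items":{"type":"object","properties":{"dp":{"type":"array","items":{"type":"number"}},"roll":{"type":"number"},"fingers":{"type":"number"}}}}},"required":["motion"]}

```bash
mkdir -p pics; ls
python3 - <<'E'
from cell import bot, eyes, job
import cv2, numpy as np
o=bot.observe(); print(o, bot.grasp_offset)
for n in ["scene","side","wrist"]:
    c=eyes.calibration(n); print(n,c)
    cv2.imwrite(f"pics/{n}0.png",eyes.snapshot(n)[:,:,::-1])
a=[cv2.imread(f"pics/{n}0.png") for n in ["scene","side"]]
cv2.imwrite("pics/both0.png",np.vstack(a)[:, :])
E
```

```text
pics
{'clock': 0.0, 'joints': array([-1.02271951e+01,  3.02795958e+01,  8.21601747e+01,  1.38413292e-03,
        6.76882172e+01, -1.02279930e+01]), 'dq': array([ 0.10032018,  0.07252785, -0.01636624, -0.03387695, -0.02427047,
        0.0034477 ]), 'joint_efforts': array([ 2.50220628e-04, -4.42344439e+01, -1.78024775e+01, -2.06930472e-04,
        8.36740597e-03,  2.24214921e-05]), 'tcp_pos': array([6.24255297e-01, 1.71667734e-04, 2.30305839e-01]), 'tool_rot': array([[ 9.99997592e-01,  4.27088007e-06, -2.19434383e-03],
       [ 5.18946641e-06, -9.99999912e-01,  4.18609974e-04],
       [-2.19434185e-03, -4.18620353e-04, -9.99997505e-01]]), 'wrist_force': array([ 0.58372626,  0.60952282, -0.5925268 ]), 'wrist_torque': array([ 0.04508543, -0.00144595, -0.02620701]), 'grip_width': 0.9966076567123326} 0.0187
scene {'camera_matrix': array([[385.93960232,   0.        , 310.01828834],
       [  0.        , 385.93960232, 197.51717119],
       [  0.        ,   0.        ,   1.        ]]), 'k1': -0.029935179407303447, 'cam_to_world': array([[ 0.52665388, -0.48735649,  0.69650509,  1.20083896],
  
[... 515 characters left out ...]
.7939879 ],
       [ 0.01948898,  0.70951266,  0.70442314,  0.76398783],
       [ 0.        ,  0.        ,  0.        ,  1.        ]])}
wrist {'camera_matrix': array([[298.06927399,   0.        , 317.26985491],
       [  0.        , 298.06927399, 198.11908461],
       [  0.        ,   0.        ,   1.        ]]), 'k1': -0.02441644253343178, 'cam_to_world': array([[ 9.99998590e-01,  8.76344817e-05,  1.67670976e-03,
         6.24397646e-01],
       [-5.94563378e-04,  9.52409030e-01,  3.04822385e-01,
         7.80572907e-02],
       [-1.57020057e-03, -3.04822952e-01,  9.52407740e-01,
         3.72932599e-01],
       [ 0.00000000e+00,  0.00000000e+00,  0.00000000e+00,
         1.00000000e+00]])}
```

View pics/scene0.png

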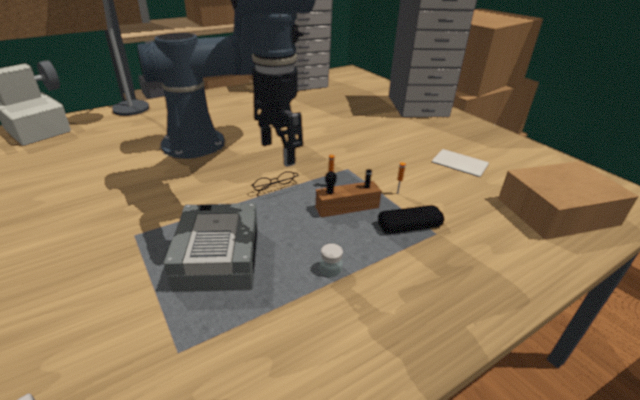

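View pics/side0.png

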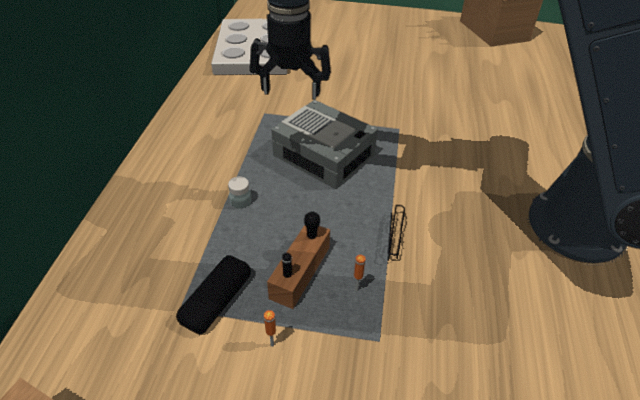

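View pics/wrist0.png

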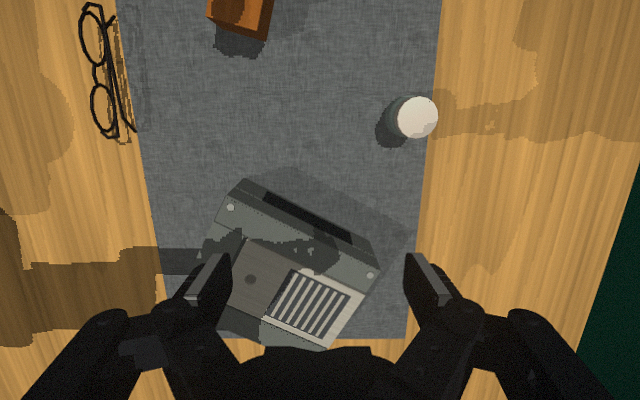

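Candidates for the pin tool are: straight black handle at scene (368,178) / side (287,264); nut driver bulb at scene (330,182) / side (312,224); orange look-alikes at scene (331,163), (401,172) / side (360,266), (270,322). I choose the straight black one. The well shows in the wrist view at (250,279), with the mesh to its lower right.

```bash
cat > h.py <<'E'
from cell import bot, eyes, job
import cv2, numpy as np
np.set_printoptions(precision=4,suppress=True)
def ray(c,px):
    K=c["camera_matrix"]; d=np.array([c["k1"],0,0,0,0.])
    x,y=cv2.undistortPoints(np.array([[px]],float),K,d)[0,0]
    T=c["cam_to_world"]; v=T[:3,:3]@[x,-y,-1]
    return T[:3,3],v/np.linalg.norm(v)
def plane(c,px,z):
    o,v=ray(c,px); return o+v*(z-o[2])/v[2]
def cross(r1,r2):
    A=np.stack([r1[1],-r2[1]],1); t=np.linalg.lstsq(A,r2[0]-r1[0],rcond=None)[0]
    p,q=r1[0]+t[0]*r1[1],r2[0]+t[1]*r2[1]; return (p+q)/2,np.linalg.norm(p-q)
def proj(c,P):
    T=c["cam_to_world"]; p=T[:3,:3].T@(np.array(P)-T[:3,3]); s=np.array([p[0],-p[1]])/-p[2]
    s=s*(1+c["k1"]*(s@s)); K=c["camera_matrix"]; return np.array([K[0,0]*s[0]+K[0,2],K[1,1]*s[1]+K[1,2]])
E
python3 - <<'E'
from h import *
S,D,W=[eyes.calibration(n) for n in("scene","side","wrist")]
print("pin top", plane(S,(368.5,171),.105),plane(D,(287,257),.105),cross(ray(S,(368.5,171)),ray(D,(287,257))))
print("nut", plane(S,(330,176),.115),plane(D,(312,216),.115))
print("well",plane(W,(250,279),.08))
for p in [(228,185),(370,275)]: print("screw",plane(W,p,.08))
im=cv2.imread("pics/side0.png")[190:340,180:380]
im2=cv2.imread("pics/wrist0.png")[230:355,190:390]
a=cv2.resize(im,(560,420),interpolation=cv2.INTER_CUBIC)
cv2.imwrite("pics/c1.png",a)
E
```

```text
pin top [0.5797 0.2745 0.105 ] [0.5731 0.2783 0.105 ] (array([0.5747, 0.2773, 0.1023]), np.float64(0.002798943812473274))
nut [0.5653 0.1683 0.115 ] [0.5468 0.1856 0.115 ]
well [ 0.5476 -0.1121  0.08  ]
screw [ 0.5329 -0.0017  0.08  ]
screw [ 0.6834 -0.1068  0.08  ]
```

View pics/c1.png

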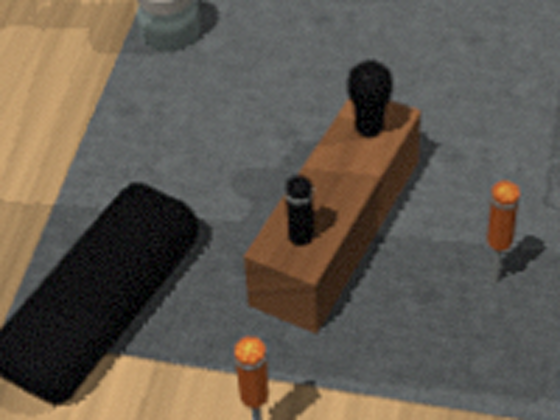

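Request:
play_rows:
  motion:
    - {"dp": [-0.16,-0.33,0],"roll": 0,"fingers": 1}
    - {"dp": [-0.33,-0.66,0],"roll": 0,"fingers": 1}
    - {"dp": [-0.33,-1,0],"roll": 0,"fingers": 1}

```text
clock: 0.45
tcp_pos: [0.5733, 0.1399, 0.2307]
tool_rot: [[1.0, -0.002, -0.004], [-0.002, -1.0, -0.0], [-0.004, 0.0, -1.0]]
wrist_force: [0.8, 0.3, -0.2]
grip_width: 0.999
```

Request:
play_rows:
  motion:
    - {"dp": [0,-0.33,0.15],"roll": 0,"fingers": 0}
    - {"dp": [0,-0.5,0.3],"roll": 0,"fingers": 0}
    - {"dp": [0,-0.5,0.3],"roll": 0,"fingers": 0}
    - {"dp": [0,-0.5,0.3],"roll": 0,"fingers": 0}
    - {"dp": [0,-0.5,0.3],"roll": 0,"fingers": 0}

```text
clock: 0.95
tcp_pos: [0.577, 0.2135, 0.1869]
tool_rot: [[1.0, -0.001, 0.001], [-0.001, -1.0, -0.0], [0.001, 0.0, -1.0]]
wrist_force: [-0.8, -0.1, -0.4]
grip_width: 0.501
```

Run:
```python
from h import *
o=bot.observe(); print(o["clock"],o["tcp_pos"],o["tool_rot"],o["grip_width"],o["wrist_force"])
W=eyes.calibration("wrist"); im=eyes.snapshot("wrist")[:,:,::-1]; cv2.imwrite("pics/w1.png",im)
p=proj(W,(.576,.277,.105)); print(p); 
np.save("w1.npy",W,allow_pickle=True)
x,y=p.astype(int); x0=max(0,x-130);y0=max(0,y-100); print(x0,y0)
cv2.imwrite("pics/w1c.png",cv2.resize(im[y0:y0+200,x0:x0+260],None,fx=3,fy=3,interpolation=cv2.INTER_CUBIC))
```

```text
0.95 [0.577  0.2135 0.1869] [[ 1.     -0.0008  0.001 ]
 [-0.0008 -1.     -0.0003]
 [ 0.001   0.0003 -1.    ]] 0.5008678282068876 [-0.7781 -0.1345 -0.3618]
[315.9939 123.4215]
185 23
```

View pics/w1c.png

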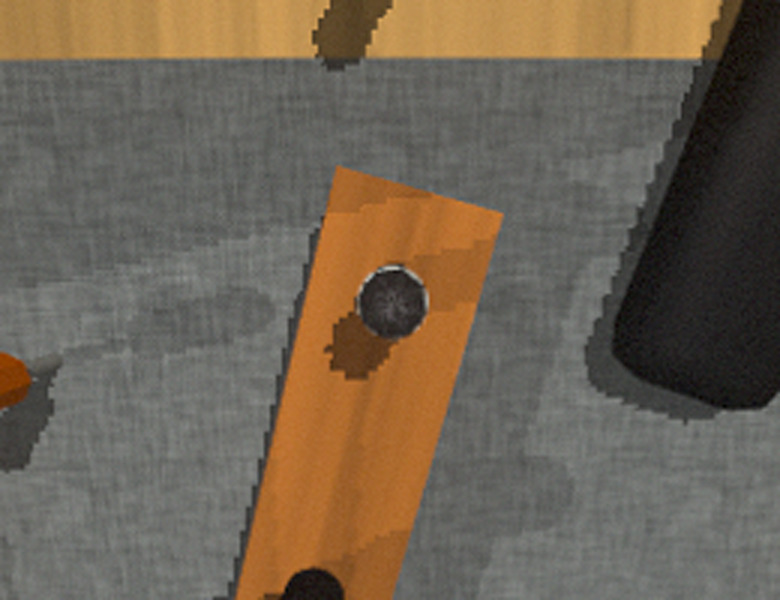

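Run:
```python
from h import *
W=np.load("w1.npy",allow_pickle=True).item(); im=cv2.imread("pics/w1.png")
for z in(.105,.103): print(plane(W,(316,124),z))
u=lambda x,y:(185+(x-1)/3,23+(y-1)/3)
a,b=plane(W,u(337,167),.055),plane(W,u(502,212),.055); print(a,b,np.linalg.norm(a-b),np.degrees(np.arctan2(*(b-a)[1::-1])))
d=(b-a)/np.linalg.norm(b-a); y=np.array([-d[1],d[0],0]); print("hole from corners",(a+b)/2-.03*y, "bulb dir",y)
g=cv2.resize(im[104:144,296:336],None,fx=8,fy=8,interpolation=cv2.INTER_CUBIC)
m=((g.max(2).astype(int)-g.min(2))<40).astype(np.uint8)  # low saturation = handle
n,l,s,c=cv2.connectedComponentsWithStats(m); k=1+s[1:,4].argmax(); print(s[k],c[k]/8+[296,104])
ct=max(cv2.findContours((l==k).astype(np.uint8),0,1)[0],key=cv2.contourArea)[:,0]-c[k]
t=np.arctan2(-ct[:,1],ct[:,0]);r=np.hypot(*ct.T)
for h in (2,4,6,7,8,9): f=(r*np.exp(-1j*h*t)).mean(); print(h,abs(f)/r.mean(),np.degrees(np.angle(f))/h)
```

```text
[0.576  0.2766 0.105 ]
[0.576  0.2765 0.103 ]
[0.5596 0.3116 0.055 ] [0.6073 0.2993 0.055 ] 0.04921162819932712 -14.451992533956052
hole from corners [0.576  0.2764 0.055 ] bulb dir [0.2496 0.9684 0.    ]
[   60    57   194   203 28811] [315.7302 123.7629]
2 0.01760778706200447 -79.19963658534188
4 0.07533487549643901 -0.9875945274374396
6 0.007163239558126838 -14.909205154946257
7 0.0076472983650158486 23.28059380032318
8 0.00880992850680262 4.72350856797684
9 0.007079437437608093 5.8040184108299435
```

Request:
play_rows:
  motion:
    - {"dp": [0,-0.3,0.1],"roll": 0.08,"fingers": 0}
    - {"dp": [-0.007,-0.42,0.2],"roll": 0.16,"fingers": 0}
    - {"dp": [-0.007,-0.42,0.2],"roll": 0.16,"fingers": 0}
    - {"dp": [-0.007,-0.42,0.2],"roll": 0.16,"fingers": 0}

```text
clock: 1.4
tcp_pos: [0.5758, 0.2762, 0.1568]
tool_rot: [[0.969, -0.247, 0.001], [-0.247, -0.969, -0.001], [0.001, 0.0, -1.0]]
wrist_force: [-0.4, 0.0, 0.5]
grip_width: 0.5
```

Request:
play_rows:
  motion:
    - {"dp": [0,0,0.25],"roll": 0,"fingers": 0}
    - {"dp": [0,0,0.45],"roll": 0,"fingers": 0}
    - {"dp": [0,0,0.6],"roll": 0,"fingers": 0}
    - {"dp": [0,0,0.62],"roll": 0,"fingers": 0}
    - {"dp": [0,0,0.62],"roll": 0,"fingers": 0}

```text
clock: 1.9
tcp_pos: [0.5761, 0.2761, 0.0639]
tool_rot: [[0.968, -0.249, 0.0], [-0.249, -0.968, -0.0], [0.0, 0.0, -1.0]]
wrist_force: [-0.6, 0.7, -0.8]
grip_width: 0.5
```

Request:
play_rows:
  motion:
    - {"dp": [0,0,0],"roll": 0,"fingers": -1}
    - {"dp": [0,0,0],"roll": 0,"fingers": -1}
    - {"dp": [0,0,0],"roll": 0,"fingers": -1}
    - {"dp": [0,0,0],"roll": 0,"fingers": -1}
    - {"dp": [0,0,0],"roll": 0,"fingers": -1}
    - {"dp": [0,0,0],"roll": 0,"fingers": -1}

```text
clock: 2.5
tcp_pos: [0.5768, 0.2774, 0.0654]
tool_rot: [[0.969, -0.248, 0.004], [-0.248, -0.969, 0.0], [0.004, -0.001, -1.0]]
wrist_force: [0.2, -1.4, 6.7]
grip_width: 0.183
```

Request:
play_rows:
  motion:
    - {"dp": [0,0,-0.1],"roll": 0,"fingers": -1}
    - {"dp": [0,0,-0.3],"roll": 0,"fingers": -1}
    - {"dp": [0,0,-0.6],"roll": 0,"fingers": -1}
    - {"dp": [0,0,-0.9],"roll": 0,"fingers": -1}
    - {"dp": [0,0,-0.9],"roll": 0,"fingers": -1}
    - {"dp": [0,0,-0.9],"roll": 0,"fingers": -1}

```text
clock: 3.1
tcp_pos: [0.5757, 0.2778, 0.2007]
tool_rot: [[0.969, -0.248, 0.004], [-0.248, -0.969, 0.001], [0.003, -0.002, -1.0]]
wrist_force: [0.8, 0.7, -1.0]
grip_width: 0.182
```

Request:
play_rows:
  motion:
    - {"dp": [0.06,0.25,0],"roll": 0,"fingers": -1}
    - {"dp": [0.12,0.55,0],"roll": 0,"fingers": -1}
    - {"dp": [0.15,0.8,0],"roll": 0,"fingers": -1}
    - {"dp": [0.18,1,0],"roll": 0,"fingers": -1}

```text
clock: 3.5
tcp_pos: [0.562, 0.1235, 0.1965]
tool_rot: [[0.968, -0.249, -0.005], [-0.249, -0.968, -0.0], [-0.005, 0.002, -1.0]]
wrist_force: [0.8, 0.3, -1.0]
grip_width: 0.179
```

Request:
play_rows:
  motion:
    - {"dp": [0.06,0.3,0],"roll": 0,"fingers": -1}
    - {"dp": [0.12,0.6,0],"roll": 0,"fingers": -1}
    - {"dp": [0.15,0.85,0],"roll": 0,"fingers": -1}
    - {"dp": [0.18,1,0],"roll": 0,"fingers": -1}

```text
clock: 3.9
tcp_pos: [0.5509, -0.0289, 0.1966]
tool_rot: [[0.968, -0.251, -0.005], [-0.251, -0.968, 0.001], [-0.005, 0.0, -1.0]]
wrist_force: [0.2, 1.3, -0.9]
grip_width: 0.185
```

Request:
play_rows:
  motion:
    - {"dp": [0.05,0.3,0],"roll": 0.08,"fingers": -1}
    - {"dp": [0.1,0.5,0.1],"roll": 0.16,"fingers": -1}
    - {"dp": [0.1,0.56,0.1],"roll": 0.22,"fingers": -1}
    - {"dp": [0.1,0.56,0.1],"roll": 0.22,"fingers": -1}
    - {"dp": [0.1,0.56,0.1],"roll": 0.22,"fingers": -1}

```text
clock: 4.4
tcp_pos: [0.5457, -0.1111, 0.1823]
tool_rot: [[0.828, -0.561, -0.003], [-0.561, -0.828, 0.002], [-0.003, 0.0, -1.0]]
wrist_force: [0.5, 0.4, -0.6]
grip_width: 0.182
```

Run:
```python
from h import *
o=bot.observe(); print(o["clock"],o["tcp_pos"],o["tool_rot"],o["joints"],o["wrist_force"],o["wrist_torque"])
W=eyes.calibration("wrist"); im=eyes.snapshot("wrist")[:,:,::-1]; cv2.imwrite("pics/w2.png",im); np.save("w2.npy",W,allow_pickle=True)
print(proj(W,(.5476,-.1121,.08)), proj(W,o["tcp_pos"]-[0,0,.0554]))
```

```text
4.4 [ 0.5457 -0.1111  0.1823] [[ 0.8279 -0.5608 -0.0025]
 [-0.5608 -0.828   0.0016]
 [-0.003   0.0001 -1.    ]] [-23.0174  28.7085  94.7093   0.0313  56.7518  11.0764] [ 0.4757  0.4364 -0.6454] [ 0.0103  0.0249 -0.0018]
[320.1862 197.2901] [317.5747 217.5013]
```

View pics/w2.png

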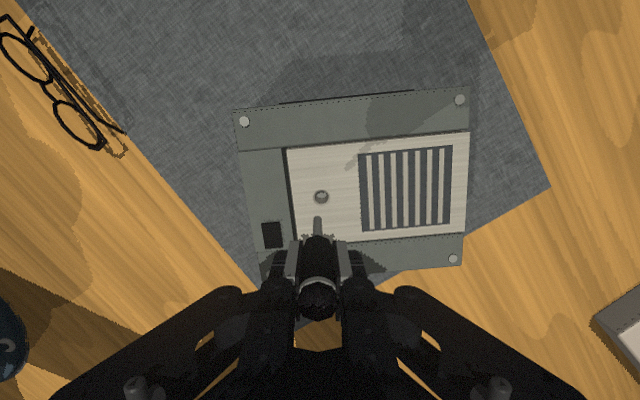

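Run:
```python
from h import *
W=np.load("w2.npy",allow_pickle=True).item(); im=cv2.imread("pics/w2.png")
g=cv2.cvtColor(im,6)[182:212,306:337]
G=cv2.resize(g,None,fx=8,fy=8,interpolation=cv2.INTER_CUBIC); m=(G<145).astype(np.uint8)
m=cv2.morphologyEx(m,cv2.MORPH_CLOSE,np.ones((25,25)))
n,l,s,c=cv2.connectedComponentsWithStats(m)
for k in range(1,n):
  if s[k,4]>300: q=c[k]/8+[306,182]; print(s[k]/8,q,plane(W,q,.08))
print(g[::2,::2])
for a,b in [((244.5,121.5),(460,100)),((288,148),(468,131)),((460,100),(453,258))]:
  A,B=plane(W,a,.08),plane(W,b,.08); d=B-A; print(A,B,np.linalg.norm(d),np.degrees(np.arctan2(d[1],d[0])))
```

```text
[   7.       7.625   16.5     15.25  1576.875] [321.1244 197.0985] [ 0.5484 -0.1124  0.08  ]
[[164 168 166 167 164 166 166 164 164 164 168 159 166 168 166 164]
 [165 168 165 166 165 163 169 164 165 164 165 166 167 167 167 164]
 [167 165 167 164 165 167 163 166 165 167 165 167 167 172 168 169]
 [165 165 165 163 166 168 171 171 170 170 166 168 169 173 166 167]
 [168 166 167 165 164 154 128 105  99 128 154 159 161 162 163 166]
 [159 162 162 160 154 100  56  95  90  98 115 161 172 172 170 169]
 [165 167 170 166 121  69 135 129 130 133  91 128 168 168 166 166]
 [167 163 166 162 114  89 128 132 133 123  75 106 164 171 171 167]
 [168 170 169 164 116  83  86  86  97  90  76 123 160 168 166 165]
 [166 163 165 164 126  83  88  94  92  89  81 149 166 167 164 164]
 [167 165 165 170 146 133  99  92  94  97 138 153 165 164 168 167]
 [163 164 166 163 164 153 150 139 148 153 160 167 168 168 171 172]
 [165 172 168 171 164 167 165 164 160 167 163 166 166 166 166 166]
 [166 162 166 167 167 165 160 165 166 167 166 166 166 165 166 163]
 [165 166 164 166 161 162 162 161 161 162 162 161 161 164 162 161]]
[ 0.533  -0.0255  0.08  ] [ 0.6833 -0.1072  0.08  ] 0.17100937756669224 -28.540608293405548
[ 0.5494 -0.0622  0.08  ] [ 0.678  -0.1325  0.08  ] 0.14654578168352572 -28.6531346524791
[ 0.6833 -0.1072  0.08  ] [ 0.6165 -0.23    0.08  ] 0.13976096174983574 -118.52430756075613
```

Request:
play_rows:
  motion:
    - {"dp": [0.02,0,0],"roll": -0.061,"fingers": -1}
    - {"dp": [0.02,0,0.1],"roll": -0.061,"fingers": -1}
    - {"dp": [0.02,0,0.2],"roll": -0.061,"fingers": -1}
    - {"dp": [0.02,0,0.27],"roll": -0.061,"fingers": -1}
    - {"dp": [0.02,0,0.27],"roll": -0.061,"fingers": -1}
    - {"dp": [0.02,0,0.27],"roll": -0.061,"fingers": -1}

```text
clock: 5.05
tcp_pos: [0.5492, -0.1128, 0.1429]
tool_rot: [[0.878, -0.479, -0.0], [-0.479, -0.878, 0.0], [-0.0, -0.0, -1.0]]
wrist_force: [0.2, 0.0, 0.6]
grip_width: 0.182
```

Run:
```python
from h import *
o=bot.observe(); print(o["clock"],o["tcp_pos"],o["tool_rot"])
W=eyes.calibration("wrist"); im=eyes.snapshot("wrist")[:,:,::-1]; cv2.imwrite("pics/w3.png",im); np.save("w3.npy",W,allow_pickle=True)
p=proj(W,(.5484,-.1125,.08)); print(p, proj(W,o["tcp_pos"]-[0,0,.0554]))
S=eyes.calibration("side"); sm=eyes.snapshot("side")[:,:,::-1];q=proj(S,(.5484,-.1125,.08)).astype(int);print(q)
f=lambda i,p:cv2.resize(i[p[1]-35:p[1]+35,p[0]-50:p[0]+50],None,fx=6,fy=6,interpolation=cv2.INTER_CUBIC)
cv2.imwrite("pics/w3c.png",cv2.resize(np.hstack([f(im,p.astype(int)),f(sm,q)]),(800,280)))
```

```text
5.05 [ 0.5492 -0.1128  0.1429] [[ 0.8777 -0.4792 -0.0002]
 [-0.4792 -0.8777  0.0001]
 [-0.0002 -0.     -1.    ]]
[316.1677 213.9318] [317.402  217.5246]
[334 133]
```

View pics/w3c.png

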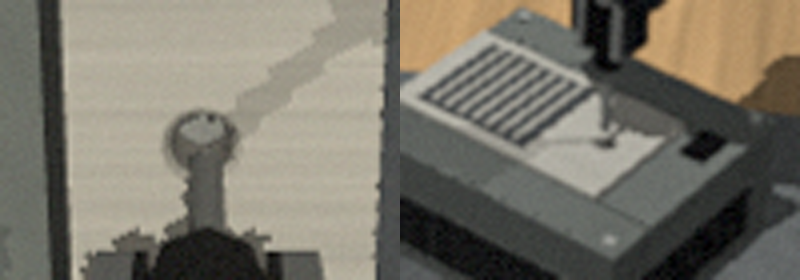

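Request:
play_rows:
  motion:
    - {"dp": [-0.006,0,0.03],"roll": 0,"fingers": -1}
    - {"dp": [-0.006,0,0.055],"roll": 0,"fingers": -1}
    - {"dp": [-0.006,0,0.06],"roll": 0,"fingers": -1}
    - {"dp": [-0.006,0,0.06],"roll": 0,"fingers": -1}

```text
clock: 5.55
tcp_pos: [0.5482, -0.113, 0.1336]
tool_rot: [[0.877, -0.48, -0.0], [-0.48, -0.877, 0.0], [-0.0, 0.0, -1.0]]
wrist_force: [0.6, -0.6, -1.5]
grip_width: 0.18
```

Request:
play_rows:
  motion:
    - {"dp": [0,0,0.007],"roll": 0,"fingers": -1}
    - {"dp": [0,0,0.013],"roll": 0,"fingers": -1}
    - {"dp": [0,0,0.013],"roll": 0,"fingers": -1}

```text
clock: 5.85
tcp_pos: [0.5483, -0.113, 0.1318]
tool_rot: [[0.877, -0.48, -0.0], [-0.48, -0.877, 0.0], [-0.0, 0.0, -1.0]]
wrist_force: [-0.6, -1.0, -1.3]
grip_width: 0.18
```

Request:
play_rows:
  motion:
    - {"dp": [0,0,0.007],"roll": 0,"fingers": -1}
    - {"dp": [0,0,0.013],"roll": 0,"fingers": -1}
    - {"dp": [0,0,0.013],"roll": 0,"fingers": -1}

```text
clock: 6.15
tcp_pos: [0.5482, -0.113, 0.1298]
tool_rot: [[0.877, -0.48, -0.0], [-0.48, -0.877, 0.0], [-0.0, 0.0, -1.0]]
wrist_force: [-0.4, -0.6, -1.1]
grip_width: 0.18
```

Request:
play_rows:
  motion:
    - {"dp": [0,0,0.007],"roll": 0,"fingers": -1}
    - {"dp": [0,0,0.013],"roll": 0,"fingers": -1}
    - {"dp": [0,0,0.013],"roll": 0,"fingers": -1}

```text
clock: 6.45
tcp_pos: [0.5482, -0.113, 0.1278]
tool_rot: [[0.877, -0.48, -0.0], [-0.48, -0.877, 0.0], [-0.0, 0.0, -1.0]]
wrist_force: [-0.4, -0.4, -0.6]
grip_width: 0.183
```

Request:
play_rows:
  motion:
    - {"dp": [0,0,0.007],"roll": 0,"fingers": -1}
    - {"dp": [0,0,0.013],"roll": 0,"fingers": -1}
    - {"dp": [0,0,0.013],"roll": 0,"fingers": -1}

```text
clock: 6.75
tcp_pos: [0.5482, -0.113, 0.1259]
tool_rot: [[0.877, -0.48, -0.0], [-0.48, -0.877, 0.0], [-0.0, 0.0, -1.0]]
wrist_force: [0.3, 0.2, -0.1]
grip_width: 0.182
```

Request:
play_rows:
  motion:
    - {"dp": [0,0,0.007],"roll": 0,"fingers": -1}
    - {"dp": [0,0,0.013],"roll": 0,"fingers": -1}
    - {"dp": [0,0,0.013],"roll": 0,"fingers": -1}

```text
clock: 7.05
tcp_pos: [0.5482, -0.1129, 0.1239]
tool_rot: [[0.877, -0.48, -0.0], [-0.48, -0.877, 0.0], [-0.0, 0.0, -1.0]]
wrist_force: [-0.4, -0.2, -1.1]
grip_width: 0.182
```

Tip at ~0.0685; no contact yet.

Request:
play_rows:
  motion:
    - {"dp": [0,0,0.007],"roll": 0,"fingers": -1}
    - {"dp": [0,0,0.013],"roll": 0,"fingers": -1}
    - {"dp": [0,0,0.013],"roll": 0,"fingers": -1}

```text
clock: 7.35
tcp_pos: [0.5482, -0.1129, 0.122]
tool_rot: [[0.877, -0.48, -0.0], [-0.48, -0.877, 0.0], [-0.0, 0.0, -1.0]]
wrist_force: [-0.1, -0.7, -1.4]
grip_width: 0.179
```

Request:
play_rows:
  motion:
    - {"dp": [0,0,0.007],"roll": 0,"fingers": -1}
    - {"dp": [0,0,0.013],"roll": 0,"fingers": -1}
    - {"dp": [0,0,0.013],"roll": 0,"fingers": -1}

```text
clock: 7.65
tcp_pos: [0.5482, -0.113, 0.12]
tool_rot: [[0.877, -0.48, -0.0], [-0.48, -0.877, 0.0], [-0.0, 0.0, -1.0]]
wrist_force: [0.4, -0.0, -0.5]
grip_width: 0.181
```

Request:
play_rows:
  motion:
    - {"dp": [0,0,0.007],"roll": 0,"fingers": -1}
    - {"dp": [0,0,0.013],"roll": 0,"fingers": -1}
    - {"dp": [0,0,0.013],"roll": 0,"fingers": -1}

```text
clock: 7.95
tcp_pos: [0.5484, -0.113, 0.1184]
tool_rot: [[0.877, -0.48, 0.0], [-0.48, -0.877, -0.0], [0.0, -0.0, -1.0]]
wrist_force: [-0.8, -0.8, 2.2]
grip_width: 0.187
```

Request:
play_rows:
  motion:
    - {"dp": [0,0,0.007],"roll": 0,"fingers": -1}
    - {"dp": [0,0,0.013],"roll": 0,"fingers": -1}
    - {"dp": [0,0,0.013],"roll": 0,"fingers": -1}

```text
clock: 8.25
tcp_pos: [0.5484, -0.113, 0.1164]
tool_rot: [[0.877, -0.48, 0.0], [-0.48, -0.877, -0.0], [0.0, -0.0, -1.0]]
wrist_force: [-0.9, 0.3, 3.8]
grip_width: 0.178
```

Request:
play_rows:
  motion:
    - {"dp": [0,0,0.004],"roll": 0,"fingers": -1}
    - {"dp": [0,0,0.004],"roll": 0,"fingers": -1}
    - {"dp": [0,0,0.004],"roll": 0,"fingers": -1}

```text
clock: 8.55
tcp_pos: [0.5484, -0.113, 0.1158]
tool_rot: [[0.877, -0.48, 0.0], [-0.48, -0.877, -0.0], [0.0, -0.0, -1.0]]
wrist_force: [-0.4, 0.6, 3.3]
grip_width: 0.181
```

Request:
play_rows:
  motion:
    - {"dp": [0,0,0.004],"roll": 0,"fingers": -1}
    - {"dp": [0,0,0.004],"roll": 0,"fingers": -1}
    - {"dp": [0,0,0.004],"roll": 0,"fingers": -1}

```text
clock: 8.85
tcp_pos: [0.5484, -0.113, 0.1151]
tool_rot: [[0.877, -0.48, 0.0], [-0.48, -0.877, -0.0], [0.0, -0.0, -1.0]]
wrist_force: [-0.7, -0.1, 4.4]
grip_width: 0.182
```

Run:
```python
from h import *
for i in range(6):
    o=bot.observe(); print(o["clock"],o["tcp_pos"],o["wrist_force"]); eyes.snapshot("side")
```

```text
8.85 [ 0.5484 -0.113   0.1151] [-0.6874 -0.0841  4.4107]
8.9 [ 0.5484 -0.113   0.1151] [-0.6926 -0.0604  3.9023]
8.95 [ 0.5484 -0.113   0.1151] [ 0.2799 -0.0187  5.5353]
9.0 [ 0.5484 -0.113   0.1151] [-0.8285 -0.1355  4.312 ]
9.05 [ 0.5484 -0.113   0.1151] [-0.5158 -0.0543  4.3507]
9.1 [ 0.5484 -0.113   0.1151] [-0.6363 -0.3324  4.4381]
```

Request:
play_rows:
  motion:
    - {"dp": [0,0,0.0035],"roll": 0,"fingers": -1}
    - {"dp": [0,0,0.0035],"roll": 0,"fingers": -1}
    - {"dp": [0.01,0,0.0035],"roll": 0,"fingers": -1}
    - {"dp": [0.02,0,0.0035],"roll": 0,"fingers": -1}
    - {"dp": [0.03,0,0.0035],"roll": 0,"fingers": -1}
    - {"dp": [0.04,0,0.0035],"roll": 0,"fingers": -1}
    - {"dp": [0.04,0,0.0035],"roll": 0,"fingers": -1}

```text
clock: 9.85
tcp_pos: [0.552, -0.115, 0.1141]
tool_rot: [[0.877, -0.48, -0.004], [-0.48, -0.877, 0.002], [-0.004, 0.0, -1.0]]
wrist_force: [-2.0, 1.6, 5.1]
grip_width: 0.187
```

Request:
play_rows:
  motion:
    - {"dp": [0.01,0,0],"roll": 0,"fingers": -1}
    - {"dp": [0.02,0,0],"roll": 0,"fingers": -1}
    - {"dp": [0.03,0,0],"roll": 0,"fingers": -1}
    - {"dp": [0.04,0,0],"roll": 0,"fingers": -1}
    - {"dp": [0.05,0,0],"roll": 0,"fingers": -1}
    - {"dp": [0.06,0,0],"roll": 0,"fingers": -1}
    - {"dp": [0.06,0,0],"roll": 0,"fingers": -1}

```text
clock: 10.55
tcp_pos: [0.5599, -0.1193, 0.1141]
tool_rot: [[0.877, -0.48, -0.004], [-0.48, -0.877, 0.002], [-0.004, 0.0, -1.0]]
wrist_force: [-1.7, 1.8, 6.1]
grip_width: 0.183
```

Request:
play_rows:
  motion:
    - {"dp": [0.025,0,0],"roll": 0,"fingers": -1}
    - {"dp": [0.05,0,0],"roll": 0,"fingers": -1}
    - {"dp": [0.075,0,0],"roll": 0,"fingers": -1}
    - {"dp": [0.1,0,0],"roll": 0,"fingers": -1}
    - {"dp": [0.125,0,0],"roll": 0,"fingers": -1}
    - {"dp": [0.15,0,0],"roll": 0,"fingers": -1}
    - {"dp": [0.175,0,0],"roll": 0,"fingers": -1}
    - {"dp": [0.2,0,0],"roll": 0,"fingers": -1}
    - {"dp": [0.2,0,0],"roll": 0,"fingers": -1}

```text
clock: 11.45
tcp_pos: [0.5868, -0.134, 0.1141]
tool_rot: [[0.877, -0.48, -0.003], [-0.48, -0.877, 0.002], [-0.003, -0.0, -1.0]]
wrist_force: [-1.3, 1.7, 5.1]
grip_width: 0.183
```

Request:
play_rows:
  motion:
    - {"dp": [0.025,0,0],"roll": 0,"fingers": -1}
    - {"dp": [0.05,0,0],"roll": 0,"fingers": -1}
    - {"dp": [0.07,0,0],"roll": 0,"fingers": -1}
    - {"dp": [0.085,0,0],"roll": 0,"fingers": -1}
    - {"dp": [0.085,0,0],"roll": 0,"fingers": -1}

```text
clock: 11.95
tcp_pos: [0.5978, -0.14, 0.1141]
tool_rot: [[0.877, -0.48, -0.003], [-0.48, -0.877, 0.002], [-0.004, -0.0, -1.0]]
wrist_force: [-2.1, 1.2, 4.1]
grip_width: 0.178
```

Request:
play_rows:
  motion:
    - {"dp": [0.008,0,0],"roll": 0,"fingers": -1}
    - {"dp": [0.014,0,0],"roll": 0,"fingers": -1}
    - {"dp": [0.014,0,0],"roll": 0,"fingers": -1}

```text
clock: 12.25
tcp_pos: [0.6004, -0.1414, 0.1142]
tool_rot: [[0.877, -0.48, -0.001], [-0.48, -0.877, 0.001], [-0.001, -0.0, -1.0]]
wrist_force: [-3.2, 1.3, 4.8]
grip_width: 0.182
```

Request:
play_rows:
  motion:
    - {"dp": [0.006,0,0],"roll": 0,"fingers": -1}
    - {"dp": [0.01,0,0],"roll": 0,"fingers": -1}
    - {"dp": [0.01,0,0],"roll": 0,"fingers": -1}

```text
clock: 12.55
tcp_pos: [0.6012, -0.1419, 0.1143]
tool_rot: [[0.877, -0.48, -0.002], [-0.48, -0.877, 0.001], [-0.003, -0.0, -1.0]]
wrist_force: [-4.8, 2.8, 4.5]
grip_width: 0.181
```

Request:
play_rows:
  motion:
    - {"dp": [0.007,0,0],"roll": 0,"fingers": -1}
    - {"dp": [0.012,0,0],"roll": 0,"fingers": -1}
    - {"dp": [0.012,0,0],"roll": 0,"fingers": -1}

```text
clock: 12.85
tcp_pos: [0.6015, -0.142, 0.1142]
tool_rot: [[0.877, -0.48, -0.005], [-0.48, -0.877, 0.003], [-0.006, 0.0, -1.0]]
wrist_force: [-5.7, 3.8, 7.4]
grip_width: 0.178
```

Run:
```python
from h import *
o=bot.observe(); print(o["clock"],o["tcp_pos"],o["wrist_force"])
W=eyes.calibration("wrist"); im=eyes.snapshot("wrist")[:,:,::-1]; cv2.imwrite("pics/w4.png",im); np.save("w4.npy",W,allow_pickle=True)
d=np.array([.878,-.479,0])
p=proj(W,np.array([.5484,-.1125,.08])+.057*d);print(p)
```

```text
12.85 [ 0.6015 -0.142   0.1142] [-5.7379  3.8324  7.447 ]
[311.8858 228.8939]
```

View pics/w4.png

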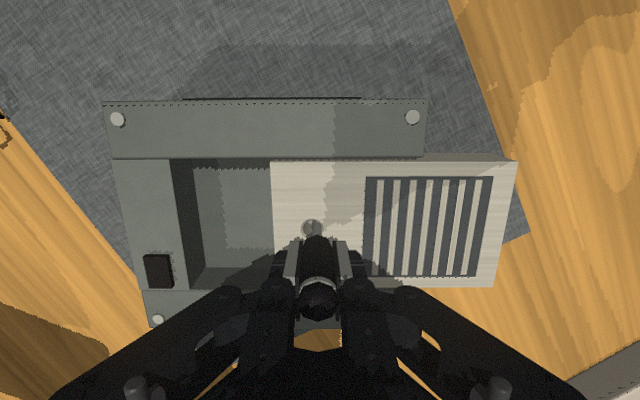

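Request:
play_rows:
  motion:
    - {"dp": [0,0,-0.025],"roll": 0,"fingers": -1}
    - {"dp": [0,0,-0.05],"roll": 0,"fingers": -1}
    - {"dp": [-0.015,0,-0.05],"roll": 0,"fingers": -1}
    - {"dp": [-0.025,0,-0.06],"roll": 0,"fingers": -1}
    - {"dp": [-0.025,0,-0.2],"roll": 0,"fingers": -1}
    - {"dp": [-0.025,0,-0.4],"roll": 0,"fingers": -1}
    - {"dp": [-0.025,0,-0.5],"roll": 0,"fingers": -1}
    - {"dp": [-0.025,0,-0.5],"roll": 0,"fingers": -1}

```text
clock: 13.7
tcp_pos: [0.6037, -0.1436, 0.1928]
tool_rot: [[0.877, -0.48, 0.009], [-0.48, -0.877, -0.005], [0.011, -0.0, -1.0]]
wrist_force: [0.6, 0.2, 0.4]
grip_width: 0.181
```

Run:
```python
from h import *
o=bot.observe(); print(o["clock"],o["tcp_pos"],o["wrist_force"],o["tool_rot"])
W=eyes.calibration("wrist"); im=eyes.snapshot("wrist")[:,:,::-1]; cv2.imwrite("pics/w5.png",im); np.save("w5.npy",W,allow_pickle=True)
d=np.array([.878,-.479,0])
p=proj(W,np.array([.5484,-.1125,.08])+.057*d);print(p)
g=cv2.cvtColor(im,6); x0,y0=(p-16).astype(int)
G=cv2.resize(g[y0:y0+32,x0:x0+32],None,fx=8,fy=8,interpolation=cv2.INTER_CUBIC); m=(G<np.median(G)-20).astype(np.uint8)
m=cv2.morphologyEx(m,cv2.MORPH_CLOSE,np.ones((25,25)))
n,l,s,c=cv2.connectedComponentsWithStats(m)
for k in range(1,n):
  if s[k,4]>300: q=c[k]/8+[x0,y0]; P=plane(W,q,.08); print(s[k]/8,q,P,(P-[.5484,-.1125,.08])@d)
print("tip",proj(W,o["tcp_pos"]-[0,0,.0554]))
x,y=p.astype(int)
cv2.imwrite("pics/w5c.png",cv2.resize(im[y-70:y+130,x-160:x+160],None,fx=2.4,fy=2.4,interpolation=cv2.INTER_CUBIC))
```

```text
13.7 [ 0.6037 -0.1436  0.1928] [0.593  0.2351 0.3686] [[ 0.877  -0.4804  0.0094]
 [-0.4803 -0.8771 -0.0051]
 [ 0.0107 -0.     -0.9999]]
[308.7874 193.1819]
[   8.75     8.625   15.875   14.625 1467.   ] [308.6332 192.9316] [ 0.5984 -0.1395  0.08  ] 0.05688324828051923
tip [316.5562 217.5038]
```

View pics/w5c.png

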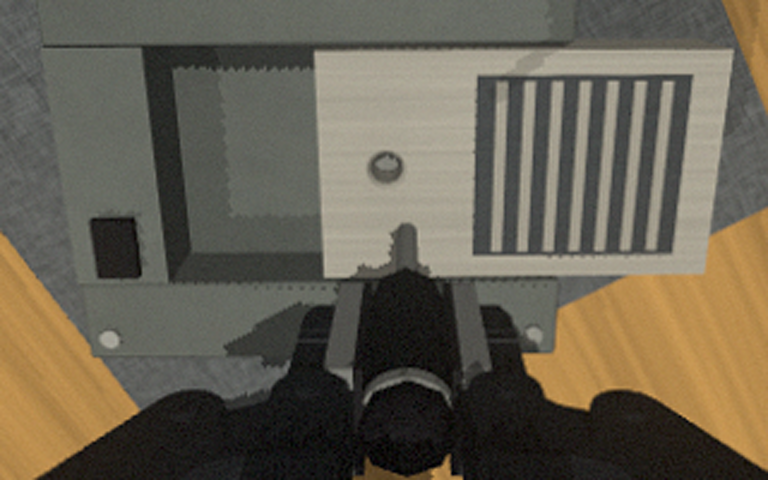

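Request:
play_rows:
  motion:
    - {"dp": [-0.12,-0.2,-0.05],"roll": 0,"fingers": -1}
    - {"dp": [-0.3,-0.47,-0.05],"roll": 0,"fingers": -1}
    - {"dp": [-0.45,-0.7,-0.05],"roll": 0,"fingers": -1}
    - {"dp": [-0.5,-0.79,-0.05],"roll": 0,"fingers": -1}

```text
clock: 14.15
tcp_pos: [0.5901, 0.0018, 0.1956]
tool_rot: [[0.878, -0.478, -0.003], [-0.478, -0.878, 0.001], [-0.003, 0.0, -1.0]]
wrist_force: [-0.0, -0.2, -0.3]
grip_width: 0.186
```

Request:
play_rows:
  motion:
    - {"dp": [-0.15,-0.25,0],"roll": 0,"fingers": -1}
    - {"dp": [-0.3,-0.5,0],"roll": 0,"fingers": -1}
    - {"dp": [-0.45,-0.7,0],"roll": 0,"fingers": -1}
    - {"dp": [-0.5,-0.79,0],"roll": 0,"fingers": -1}

```text
clock: 14.55
tcp_pos: [0.5818, 0.1409, 0.1958]
tool_rot: [[0.878, -0.478, -0.001], [-0.478, -0.878, 0.0], [-0.001, 0.001, -1.0]]
wrist_force: [0.3, 0.7, -0.7]
grip_width: 0.18
```

Request:
play_rows:
  motion:
    - {"dp": [-0.15,-0.25,0],"roll": -0.05,"fingers": -1}
    - {"dp": [-0.3,-0.5,0],"roll": -0.1,"fingers": -1}
    - {"dp": [-0.45,-0.7,0],"roll": -0.159,"fingers": -1}
    - {"dp": [-0.5,-0.79,0],"roll": -0.159,"fingers": -1}
    - {"dp": [-0.5,-0.79,0],"roll": -0.159,"fingers": -1}
    - {"dp": [-0.5,-0.79,0],"roll": -0.159,"fingers": -1}

```text
clock: 15.15
tcp_pos: [0.5743, 0.2768, 0.1964]
tool_rot: [[0.968, -0.25, -0.0], [-0.25, -0.968, -0.002], [0.0, 0.002, -1.0]]
wrist_force: [-1.0, 0.7, -0.4]
grip_width: 0.179
```

Request:
play_rows:
  motion:
    - {"dp": [0.014,-0.008,0.15],"roll": 0,"fingers": -1}
    - {"dp": [0.014,-0.008,0.3],"roll": 0,"fingers": -1}
    - {"dp": [0.014,-0.008,0.45],"roll": 0,"fingers": -1}
    - {"dp": [0.014,-0.008,0.48],"roll": 0,"fingers": -1}
    - {"dp": [0.014,-0.008,0.48],"roll": 0,"fingers": -1}
    - {"dp": [0.014,-0.008,0.48],"roll": 0,"fingers": -1}

```text
clock: 15.75
tcp_pos: [0.5773, 0.2782, 0.1261]
tool_rot: [[0.968, -0.25, 0.002], [-0.25, -0.968, 0.0], [0.002, -0.001, -1.0]]
wrist_force: [-0.1, -0.6, -0.2]
grip_width: 0.185
```

Run:
```python
from h import *
o=bot.observe(); print(o["clock"],o["tcp_pos"],o["wrist_force"])
W=eyes.calibration("wrist"); im=eyes.snapshot("wrist")[:,:,::-1]; cv2.imwrite("pics/w6.png",im); np.save("w6.npy",W,allow_pickle=True)
p=proj(W,(.576,.2765,.055)); print(p,"tip",proj(W,o["tcp_pos"]-[0,0,.0554]))
x,y=p.astype(int); print(x,y)
a=cv2.resize(im[y-40:y+35,x-50:x+50],(400,300),interpolation=cv2.INTER_CUBIC)
S=eyes.calibration("scene"); sm=eyes.snapshot("scene")[:,:,::-1]; q=proj(S,(.576,.2765,.055)).astype(int);print(q)
b=cv2.resize(sm[q[1]-24:q[1]+24,q[0]-32:q[0]+32],(400,300),interpolation=cv2.INTER_CUBIC)
cv2.imwrite("pics/w6c.png",np.hstack([a,b]))
```

```text
15.75 [0.5773 0.2782 0.1261] [-0.1103 -0.6096 -0.2218]
[316.1188 212.4684] tip [317.3179 217.5844]
316 212
[366 187]
```

View pics/w6c.png

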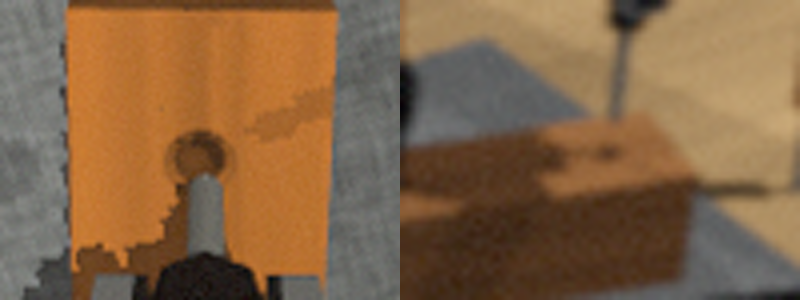

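Request:
play_rows:
  motion:
    - {"dp": [-0.005,0.005,0.05],"roll": 0,"fingers": -1}
    - {"dp": [-0.005,0.005,0.09],"roll": 0,"fingers": -1}
    - {"dp": [-0.005,0.005,0.115],"roll": 0,"fingers": -1}
    - {"dp": [-0.005,0.005,0.13],"roll": 0,"fingers": -1}
    - {"dp": [-0.005,0.005,0.145],"roll": 0,"fingers": -1}
    - {"dp": [-0.005,0.005,0.145],"roll": 0,"fingers": -1}

```text
clock: 16.45
tcp_pos: [0.575, 0.2785, 0.1028]
tool_rot: [[0.969, -0.249, -0.001], [-0.249, -0.969, -0.0], [-0.001, 0.0, -1.0]]
wrist_force: [-0.8, -0.1, -0.4]
grip_width: 0.183
```

Request:
play_rows:
  motion:
    - {"dp": [0.01,0.004,0],"roll": 0,"fingers": -1}
    - {"dp": [0.01,0.004,0.05],"roll": 0,"fingers": -1}
    - {"dp": [0.01,0.004,0.1],"roll": 0,"fingers": -1}
    - {"dp": [0.01,0.004,0.15],"roll": 0,"fingers": -1}
    - {"dp": [0.01,0.004,0.2],"roll": 0,"fingers": -1}
    - {"dp": [0.01,0.004,0.22],"roll": 0,"fingers": -1}
    - {"dp": [0.01,0.004,0.22],"roll": 0,"fingers": -1}

```text
clock: 17.15
tcp_pos: [0.576, 0.2774, 0.0694]
tool_rot: [[0.969, -0.249, -0.002], [-0.249, -0.969, -0.0], [-0.001, 0.001, -1.0]]
wrist_force: [-0.3, -0.6, -0.6]
grip_width: 0.178
```

Seat it in 1 mm steps until the shoulder touches.

Request:
play_rows:
  motion:
    - {"dp": [0,0,0.007],"roll": 0,"fingers": -1}
    - {"dp": [0,0,0.014],"roll": 0,"fingers": -1}
    - {"dp": [0,0,0.014],"roll": 0,"fingers": -1}

```text
clock: 17.45
tcp_pos: [0.5767, 0.2776, 0.0684]
tool_rot: [[0.969, -0.249, 0.0], [-0.249, -0.969, 0.0], [0.0, -0.0, -1.0]]
wrist_force: [0.2, 0.6, -0.6]
grip_width: 0.18
```

Request:
play_rows:
  motion:
    - {"dp": [0,0,0.007],"roll": 0,"fingers": -1}
    - {"dp": [0,0,0.01],"roll": 0,"fingers": -1}
    - {"dp": [0,0,0.01],"roll": 0,"fingers": -1}

```text
clock: 17.75
tcp_pos: [0.5765, 0.2775, 0.0667]
tool_rot: [[0.969, -0.249, -0.0], [-0.249, -0.969, -0.0], [-0.0, 0.0, -1.0]]
wrist_force: [-0.6, -0.1, -0.5]
grip_width: 0.182
```

Request:
play_rows:
  motion:
    - {"dp": [0,0,0.007],"roll": 0,"fingers": -1}
    - {"dp": [0,0,0.007],"roll": 0,"fingers": -1}
    - {"dp": [0,0,0.007],"roll": 0,"fingers": -1}

```text
clock: 18.05
tcp_pos: [0.5765, 0.2775, 0.0656]
tool_rot: [[0.969, -0.249, -0.0], [-0.249, -0.969, -0.0], [-0.0, 0.0, -1.0]]
wrist_force: [-0.3, 0.6, -0.7]
grip_width: 0.181
```

Request:
play_rows:
  motion:
    - {"dp": [0,0,0.005],"roll": 0,"fingers": -1}
    - {"dp": [0,0,0.005],"roll": 0,"fingers": -1}
    - {"dp": [0,0,0.005],"roll": 0,"fingers": -1}

```text
clock: 18.35
tcp_pos: [0.5766, 0.2775, 0.0655]
tool_rot: [[0.969, -0.249, 0.0], [-0.249, -0.969, 0.0], [0.0, -0.0, -1.0]]
wrist_force: [-1.7, 0.5, 5.2]
grip_width: 0.177
```

Request:
play_rows:
  motion:
    - {"dp": [0,0,0],"roll": 0,"fingers": -0.3}
    - {"dp": [0,0,0],"roll": 0,"fingers": 0}
    - {"dp": [0,0,0],"roll": 0,"fingers": 0}
    - {"dp": [0,0,0],"roll": 0,"fingers": 0}
    - {"dp": [0,0,-0.2],"roll": 0,"fingers": 0}
    - {"dp": [0,0,-0.5],"roll": 0,"fingers": 0}
    - {"dp": [0,0,-0.8],"roll": 0,"fingers": 0}
    - {"dp": [0,0,-0.9],"roll": 0,"fingers": 0}
    - {"dp": [0,0,-0.9],"roll": 0,"fingers": 0}

```text
clock: 19.25
tcp_pos: [0.5786, 0.2781, 0.2034]
tool_rot: [[0.969, -0.249, 0.007], [-0.249, -0.969, 0.002], [0.006, -0.004, -1.0]]
wrist_force: [-0.1, 0.5, -0.5]
grip_width: 0.5
```

Run:
```python
from h import *
o=bot.observe(); print(o["clock"],o["tcp_pos"],o["wrist_force"])
W=eyes.calibration("wrist"); im=eyes.snapshot("wrist")[:,:,::-1]; p=proj(W,(.576,.2765,.105)).astype(int); print(p)
a=cv2.resize(im[max(0,p[1]-60):max(0,p[1]-60)+120,p[0]-80:p[0]+80],(400,300))
D=eyes.calibration("side"); s=eyes.snapshot("side")[:,:,::-1]; cv2.imwrite("pics/side7.png",s)
b=cv2.resize(s[210:310,230:363],(400,300),interpolation=cv2.INTER_CUBIC)
c=cv2.resize(s[90:200,220:420],(800,300),interpolation=cv2.INTER_CUBIC)
cv2.imwrite("pics/w7c.png",np.vstack([np.hstack([a,b]),c]))
```

```text
19.25 [0.5786 0.2781 0.2034] [-0.095   0.5264 -0.5257]
[314 201]
```

View pics/w7c.png

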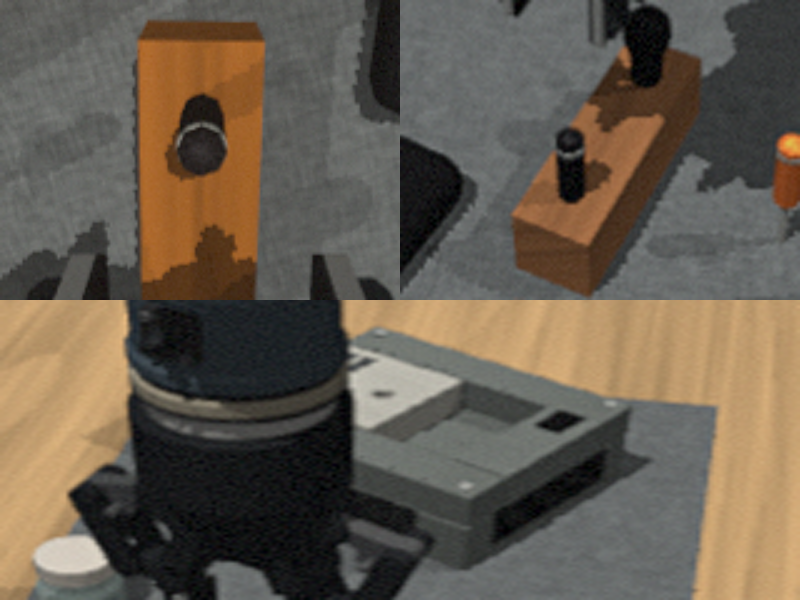

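The picture shows the pin tool standing upright and seated in its hole. The nut driver hasn't been touched and the slide is out, so I'm handing the job in.

Run:
```python
from h import *
print(job.finish_job())
```

```text
the job is handed in; nothing more can be done
None
```

The job is done and handed in at about 19 s of the 69 s allowed.

- **Button:** I took the straight black pin tool from its hole and felt for the button. I pressed it about 4 to 5 mm, with peak readings of about 7.5 N along z and 7 N sideways.
- **Slide:** With the button held down, I pushed the slide until it stalled at its stop, then let the button up and withdrew the pin. The wrist camera then put the slide about 56.9 mm out, against a 57 mm stop and the 53 mm latching limit.
- **Pin tool:** I put it back in its own hole. It touched down at the same height it was picked up from (TCP 65.5 mm, 65.4 mm before). The last pictures show it upright with its shoulder on the block.
- **Other things:** The arm ended clear of everything, and I saw nothing else disturbed in the last pictures.

One check was off: partway into the hole the tool sat about 2 mm off its original position. I corrected that before seating it, and no contact force showed. No check failed.

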